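Hang the pails so that the drain bar ends level

ROBOT

A 6-joint arm with a two-finger parallel gripper is mounted at the origin on the work surface. World frame = base frame: x ahead of the robot, y to its left, z up, the work surface at z = 0. Lengths are in m, angles in rad, forces in N, time in s.
With the tool pointing down it reaches from about 0.275 to 0.825 m from the base axis. Payload 4.9 kg.
Tool frame: the origin (TCP) lies on the mounting face of the last link; the fingertips stand 173 mm ahead of it and the grasp point (between the pads) lies 155 mm ahead of it (manip.pinch_z is the z of the grasp point in the tool frame, in m); z points along the fingers, y is the direction in which the jaws open and shut (so a half turn about z gives the same grasp; the last joint's range is limited). The gripper opens to 85 mm and grips with 20 to 120 N. Pads are 22 mm wide; open, the fingers measure 114 mm over their backs; the gripper's body (76 mm by 85 mm) begins 54 mm behind the grasp point. The pads swing forward as they close: fully open they stand 13 mm farther back than shut.
Start: joints at [1.056, 0.326, -0.193, 1.052, 0, 1.437], TCP at [0.204, 0.511, 0.405] pointing down, gripper open.
Joint ranges: [-2.65, 2.65], [-0.97, 1.79], [-1.3, 1.35], [-1.93, 2.1], [-1.47, 1.37], [-3.14, 3.14]. Speed limits (rad/s): [2.57, 2.57, 3.14, 3.14, 3.14, 3.14].

INTERFACE

Orientations are given as [roll, pitch, yaw] about the fixed x, y, z axes, in that order (R = Rz(yaw) Ry(pitch) Rx(roll)).
In Python, from workcell import manip gives the robot as it stands. The module is installed in compiled form; this text tells all that it offers.
- The arm moves only by the tool servo_tool, never from a script. Its argument "increments" is a list of rows, each an object with "travel": the shift along the tool's x, y, z in units of 30 mm (1.0 is 30 mm), a list of three; "yaw": the turn about the tool's z in degrees. A call has 1 to 12 rows; each row is the pose to reach, as a shift and turn from the pose commanded when the call began, along the tool's axes at that moment; what a row does not reach only later rows make up. A row lasts 1/12 s, in which the tool goes at most 41.7 mm and 7.16 degrees, less where a joint would pass 70% of its speed; a pose out of reach is approached as far as the arm can. A call with a gripper value outside its range is refused whole. "hand" is the finger opening in mm, from 0 to 85.4, set as the call begins (left out, the last holds). The fingers move at their own pace and stop on an object; "force" is the grip in N (left out, the last holds). Time passes only in rows, so rows that repeat a pose let the fingers close. It gives the time, the measured TCP pose, the force and the opening at its end, in the units of the state.
- manip.observe(): the state, without advancing time (a new reading comes with each control period).
- manip.camera(name): name is "side" or "top" or "wrist"; returns the picture (420x560x3 uint8, blue, green, red); there is no depth.
- manip.camera_model(name): a dict with "camera_matrix" (3x3 intrinsics, pixels), "extrinsics" (4x4, takes a point from camera to world coordinates); the wrist camera has in their place "tool_from_camera" (4x4, takes a point from camera to tool coordinates, whose origin is the TCP and whose axes are the flange's). Camera axes: x right, y down, z forward; pixel columns grow to the right and rows downward; lengths in m; the calibration is good to about 2 mm. A picture is of the moment at which its call begins: read the wrist's pose just before it. camera_model takes no time and is no camera call.
- manip.sign_off(): hands the job in, once; it reports no verdict.
The state is a dict: "time": time; "joint_positions": joint angles; "joint_velocities": joint speeds; "effort": joint torques, N m; "tool_pos": TCP position; "tcp_rot": TCP orientation; "contact_force": force on the tool from outside, world axes, zero at the start; "moment": the same for the moment, N m; "gripper_width": opening from 0.0 (shut) to 1.0 (fully open).
Only numpy, scipy, OpenCV 4.12 (cv2) and the standard library are available. Lean on these libraries where they do the work, as an engineer would, in place of code of your own. Each camera call takes 0.05 s, during which the arm holds its last target. There are 200 camera calls.

TASK

One small pail already hangs on the left outer peg of the pivoting drain bar and pulls it crooked. Hang the large pail by its arch on the right outer peg first, then hang the loose small pail on the left inner peg, next to the hung one, so that the bar ends level. The bar must never tip as far as its stop; leave the pail that already hangs on its peg, and do not disturb the other things on the bench.

Things in the scene. Friction and masses are not known exactly. Their poses are not given: they have to be found in the camera images.
- stand: fixed stand: base plate 160 x 220 x 12 mm (35 mm in front to 125 mm behind the origin), post 22 mm thick, 255 mm tall, 38 mm behind the origin. Origin on the bench below the pivot of the bar, which is 225 mm up. Own x: pivot axis; own y: along the bar to its left end; the pegs point to -x, towards the robot
- bar (a joint): tilt (rad) of the 460 x 16 x 24 mm bar about its middle; 0 level, positive raises the left (+y) end, stops at +-0.25. Sprung to level, 2.2 N m/rad, damped: settles in about 1 s. Rests 0.18 off level with one small pail on an outer peg, 0.09 the other way once the large pail is on the opposite outer peg, level once a small pail is also on the inner peg beside the first
- peg_left_out (a point): 8 mm steel peg of the bar; point on its axis, mid usable length. The peg runs level from the bar to the stand's -x; its tip, 39 mm in front of this point, turns up 18 mm above the axis. It rises and sinks with the bar. This is the left outer (+y) peg, 200 mm from the pivot
- peg_left_in (a point): 8 mm steel peg of the bar; point on its axis, mid usable length. The peg runs level from the bar to the stand's -x; its tip, 39 mm in front of this point, turns up 18 mm above the axis. It rises and sinks with the bar. This is the left inner (+y) peg, 100 mm from the pivot
- peg_right_in (a point): 8 mm steel peg of the bar; point on its axis, mid usable length. The peg runs level from the bar to the stand's -x; its tip, 39 mm in front of this point, turns up 18 mm above the axis. It rises and sinks with the bar. This is the right inner (-y) peg, 100 mm from the pivot
- peg_right_out (a point): 8 mm steel peg of the bar; point on its axis, mid usable length. The peg runs level from the bar to the stand's -x; its tip, 39 mm in front of this point, turns up 18 mm above the axis. It rises and sinks with the bar. This is the right outer (-y) peg, 200 mm from the pivot
- large_pail: larger of the two standing pails: open steel pail, rim 80 mm across, 80 mm tall, about 0.3 kg. Rigid 6 mm wire arch over it in its own y-z plane: legs 80 mm apart, upright to 116 mm, then sloping to a point 150 mm above the underside. On the point a black grip block, 24 (x) x 12 (y) mm, from 151 to 197 mm above the underside. Origin: centre of underside, z up
- small_pail: smaller of the two standing pails: open steel pail, rim 60 mm across, 52 mm tall, about 0.2 kg. Rigid 6 mm wire arch over it in its own y-z plane: legs 60 mm apart, upright to 90 mm, then sloping to a point 115 mm above the underside. On the point a black grip block, 24 (x) x 12 (y) mm, from 116 to 162 mm above the underside. Origin: centre of underside, z up
- hung_pail: small pail already hung on the left outer peg: open steel pail, rim 60 mm across, 52 mm tall, about 0.2 kg. Rigid 6 mm wire arch over it in its own y-z plane: legs 60 mm apart, upright to 90 mm, then sloping to a point 115 mm above the underside. On the point a black grip block, 24 (x) x 12 (y) mm, from 116 to 162 mm above the underside. Origin: centre of underside, z up
- large_pail_eye (a point): point inside the arch where the peg's axis lies once the pail hangs by the point of its arch; 141 mm above the centre of the pail's underside, on its own axis
- small_pail_eye (a point): point inside the arch where the peg's axis lies once the pail hangs by the point of its arch; 106 mm above the centre of the pail's underside, on its own axis
- hung_pail_eye (a point): point inside the arch where the peg's axis lies once the pail hangs by the point of its arch; 106 mm above the centre of the pail's underside, on its own axis
- dish: white ceramic drip dish, 110 mm across, 18 mm tall, on the bench below the right outer peg; bystander; origin centre of underside
- punnet: clear lidded punnet of greens, 96 x 126 x 51 mm, between the standing pails; bystander; origin centre of underside
- tub: clear lidded tub of greens, 106 x 136 x 56 mm, to the left of the stand; bystander; origin centre of underside
- brush: hand brush lying to the right of the stand; bystander; origin centre of underside
Mind the look-alikes: they are no part of the job. Leave any yellow look-alike of the large_pail alone.

How it is judged:
On the way:
1. the large pail hangs, let go, on the outer peg opposite the hung small pail, while the loose small pail is not yet on the bar (distance between large_pail_eye and peg_right_out below 0.032 m and contact force between each of large_pail, hung_pail and bar above 0.8 N and distance between hung_pail_eye and peg_left_out below 0.032 m and contact force between the fingers and large_pail below 0.1 N and contact force between small_pail and bar below 0.1 N), for 0.2 s.
At the end, for the whole second after the job is handed in: The hung small pail is still on the left outer peg, the other small pail hangs on the left inner peg and the large pail on the right outer peg, each by the point of its arch (within 32 mm of the middle of the peg); the bar is level within 0.05 rad, and bar and pails are at rest (distance between large_pail_eye and peg_right_out below 0.032 m and contact force between each of large_pail, hung_pail, small_pail and bar above 0.8 N and distance between hung_pail_eye and peg_left_out below 0.032 m and distance between small_pail_eye and peg_left_in below 0.032 m and value of joint bar between -0.05 and 0.05 rad and velocity of joint bar between -0.05 and 0.05 rad/s and linear speed of each of large_pail, small_pail, hung_pail below 0.03 m/s); the robot touches nothing.
It fails at once if the bar tips to its stop (more than 0.238 rad) (value of joint bar above 0.238 rad or value of joint bar below -0.238 rad).
It fails at once if the pail that already hangs leaves its peg (distance between hung_pail_eye and peg_left_out above 0.045 m).
It fails at once if a bystander (dish, punnet, tub, brush) is moved by more than 40 mm (distance of any of dish, punnet, tub, brush from where it was at the start of the episode above 0.04 m).
It also fails if it takes over 56 s, if anything falls off the work surface, if the arm or the gripper's body presses on something with over 40 N, if the wrist force passes 120 N, or if a joint passes its speed limit or range.

## Working session

There is one attempt and no reset: what is moved stays moved. The work goes in short steps, Python scripts to look and compute and a tool call to move; the robot and the scene stay as the last step left them, time stands still between calls to the robot, and variables do not carry over. Pictures are saved under pics/ and viewed, about 8 in all and at most 12, crops included, and the job is handed in when it is done.

Besides the shell and the picture viewer there is one more tool, called after "Request:" by a JSON object that holds its "op" and its "data", one argument or row to a line. servo_tool: Moves the arm, as the interface text tells. Its arguments: {"type":"object","properties":{"increments":{"type":"array"},"hand":{"type":"number"},"force":{"type":"number"}},"required":["increments"]}

```bash
mkdir -p pics
cat > h.py <<'E'
import numpy as np, cv2
from workcell import manip
from scipy.spatial.transform import Rotation as R
def cam(name):
    s=manip.observe(); im=manip.camera(name); m=manip.camera_model(name)
    if name=="wrist":
        T=np.eye(4);T[:3,:3]=R.from_euler('xyz',s['tcp_rot']).as_matrix();T[:3,3]=s['tool_pos'];E=T@np.array(m['tool_from_camera'])
    else: E=np.array(m['extrinsics'])
    return im,np.array(m['camera_matrix']),E
def ray(K,E,uv):
    d=E[:3,:3]@np.linalg.solve(K,[uv[0],uv[1],1.]);return E[:3,3],d/np.linalg.norm(d)
def plane(K,E,uv,z):
    o,d=ray(K,E,uv);return o+d*(z-o[2])/d[2]
def tri(r1,r2):
    A=np.array([r1[1],-r2[1]]).T;t=np.linalg.lstsq(A,r2[0]-r1[0],rcond=None)[0]
    a=r1[0]+t[0]*r1[1];b=r2[0]+t[1]*r2[1];return (a+b)/2,np.linalg.norm(a-b)
def proj(K,E,p):
    q=np.linalg.inv(E)@np.append(p,1);u=K@q[:3];return u[:2]/u[2]
E
python3 - <<'E'
from h import *
ims=[]
for n in("top","side"):
    im,K,E=cam(n);cv2.imwrite(f"pics/{n}0.png",im);np.savez(n+".npz",K=K,E=E)
    print(n,K.tolist(),E.round(3).tolist())
    ims.append(im)
s=manip.observe();print(s)
E
```

```text
top [[441.8143315299912, 0.0, 275.62822414056956], [0.0, 441.8143315299912, 206.27848807790588], [0.0, 0.0, 1.0]] [[-0.001, -0.995, 0.097, 0.326], [-1.0, 0.0, -0.001, -0.002], [0.001, -0.097, -0.995, 1.621], [0.0, 0.0, 0.0, 1.0]]
side [[454.60414205137477, 0.0, 274.30955737497607], [0.0, 454.60414205137477, 206.52389368125284], [0.0, 0.0, 1.0]] [[0.95, -0.175, 0.258, 0.143], [-0.312, -0.516, 0.798, -0.981], [-0.006, -0.839, -0.545, 0.818], [0.0, 0.0, 0.0, 1.0]]
{'time': 0.1, 'joint_positions': array([ 1.05575934e+00,  3.26880622e-01, -1.93481167e-01,  1.05198451e+00,
       -1.00726180e-05,  1.43663137e+00]), 'joint_velocities': array([ 0.00064947, -0.00219884,  0.00279732, -0.00034396, -0.00092391,
        0.00098697]), 'effort': array([ 5.96286409e-04, -4.44237614e+01,  2.63038337e+01,  7.89299986e-03,
       -8.56600559e-05,  2.61668532e-06]), 'tool_pos': array([0.20430129, 0.51038107, 0.40397504]), 'tcp_rot': array([-3.14005526e+00, -1.97346723e-04,  2.76072048e+00]), 'contact_force': array([ 0.20829198, -0.53804513,  0.18309577]), 'moment': array([-0.01162534, -0.01346648,  0.01390884]), 'gripper_width': 1.0025785372922456}
```

View pics/top0.png

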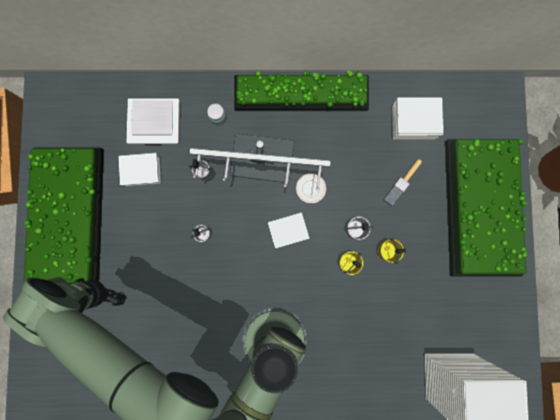

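View pics/side0.png

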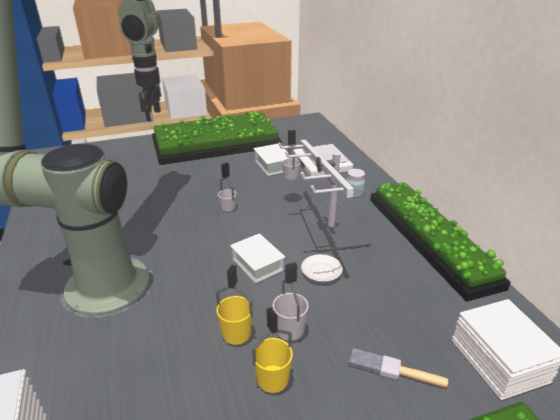

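The top view shows the steel large pail at (358,228), with yellow look-alikes at (351,263) and (391,251). The loose small pail is at (201,233), the hung pail at (201,170), and the bar runs from (191,151) to (328,163). The large pail must be the steel one, since the yellow ones are excluded. I'll confirm it in an enlarged crop.

Run:
```python
from h import *
t=cv2.imread("pics/top0.png");s=cv2.imread("pics/side0.png")
f=lambda im,x0,y0,w,h,S:cv2.resize(im[y0:y0+h,x0:x0+w],(S[0],S[1]),interpolation=cv2.INTER_CUBIC)
a=f(t,330,200,80,80,(300,300));b=f(t,180,135,80,120,(200,300));c=f(t,270,140,80,80,(300,300))
d=f(s,210,250,120,150,(240,300));e=f(s,265,120,110,100,(330,300));g=f(s,205,150,50,70,(214,300))
cv2.imwrite("pics/crop0.png",np.vstack([np.hstack([a,b,c[:,:284]]),np.hstack([d,e,g])]))
```

```text
(no output)
```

View pics/crop0.png

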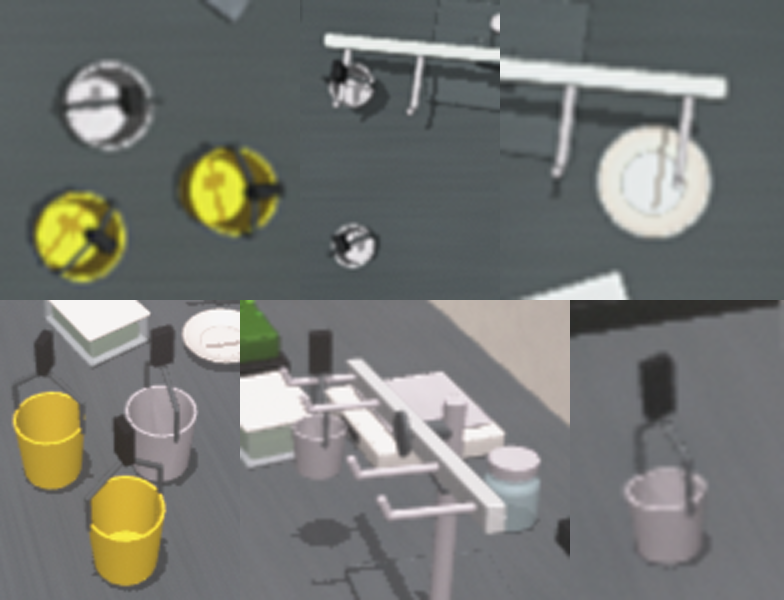

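The crop confirms it: the steel large pail is at top (359,228) and side (290,317), and the other two are yellow. Next I'll triangulate.

Run:
```python
from h import *
t=np.load("top.npz");s=np.load("side.npz")
def T(n,a,b):
    p,e=tri(ray(t['K'],t['E'],a),ray(s['K'],s['E'],b));print(n,p.round(4),round(e,4));return p
T("Lblock",(364.7,226.7),(291,273.5));T("Sblock",(198,231.8),(225.3,170.3))
T("RO base",(320.1,166.7),(343,189.3));T("RO tip",(318,187),(314.3,192))
T("LI base",(228.8,157),(313.3,154));T("LI tip",(224.4,179),(287.3,157))
l=T("barL",(191,150),(278+0,140));
for n,uv,z in(("Lrim",(359.3,228),.08),("Srim",(200.8,233),.052),("barLend",(191,150.8),.2),("barRend",(329.5,163),.27),("dish",(311.5,188.5),.018)):
    print(n,plane(t['K'],t['E'],uv,z).round(4))
```

```text
Lblock [ 0.4007 -0.2965  0.1741] 0.0006
Sblock [0.3846 0.2551 0.1421] 0.0014
RO base [ 0.5852 -0.1441  0.26  ] 0.0036
RO tip [ 0.518  -0.1357  0.2612] 0.0027
LI base [0.6282 0.1463 0.2098] 0.0067
LI tip [0.5541 0.1611 0.2053] 0.0012
barL [0.6073 0.2785 0.2102] 0.0817
Lrim [ 0.4007 -0.2966  0.08  ]
Srim [0.3846 0.2606 0.052 ]
barLend [0.6477 0.2722 0.2   ]
barRend [ 0.5932 -0.1717  0.27  ]
dish [ 0.5484 -0.1362  0.018 ]
```

```bash
cat >> h.py <<'E'
def go(p,yaw=None):
    """travel units and yaw deg from the current pose to TCP p, world yaw (rad)"""
    s=manip.observe();M=R.from_euler('xyz',s['tcp_rot']).as_matrix()
    d=M.T@(np.array(p)-s['tool_pos'])/.03
    dy=0 if yaw is None else -np.degrees((yaw-s['tcp_rot'][2]+np.pi)%(2*np.pi)-np.pi)
    print('t',round(s['time'],2),'travel',d.round(2),'yaw',round(dy,1),'rows',np.ceil(np.linalg.norm(d)*30/41.7),np.ceil(abs(dy)/7.16));return d,dy
E
python3 - <<'E'
from h import *
print(np.array(manip.camera_model("wrist")["tool_from_camera"]).round(3),np.array(manip.camera_model("wrist")["camera_matrix"]).round(0))
go((.40,-.2965,.47),np.pi)
E
```

```text
[[ 0.    -0.963 -0.269  0.068]
 [ 1.     0.    -0.    -0.   ]
 [ 0.    -0.269  0.963  0.03 ]
 [ 0.     0.     0.     1.   ]] [[294.   0. 278.]
 [  0. 294. 208.]
 [  0.   0.   1.]]
t 0.1 travel [-16.05 -22.55  -2.17] yaw -21.8 rows 20.0 4.0
```

Request:
{"op": "servo_tool", "data": {
  "increments": [
    {"travel":[-0.5,-0.8,-1.2],"yaw":-5},
    {"travel":[-1.3,-1.8,-2],"yaw":-10},
    {"travel":[-2.2,-3,-2.2],"yaw":-16},
    {"travel":[-3.1,-4.2,-2.2],"yaw":-21.8},
    {"travel":[-4,-5.4,-2.2],"yaw":-21.8},
    {"travel":[-4.8,-6.6,-2.2],"yaw":-21.8},
    {"travel":[-5.6,-7.8,-2.2],"yaw":-21.8},
    {"travel":[-6.4,-8.9,-2.2],"yaw":-21.8},
    {"travel":[-7.2,-10,-2.2],"yaw":-21.8},
    {"travel":[-8,-11.2,-2.2],"yaw":-21.8},
    {"travel":[-8.7,-12.3,-2.2],"yaw":-21.8},
    {"travel":[-9.4,-13.3,-2.2],"yaw":-21.8}
  ],
  "hand": 50,
  "force": 40
}}

```text
time: 1.1
tool_pos: [0.3146, 0.0458, 0.4707]
tcp_rot: [3.142, 0.0, -3.141]
contact_force: [2.0, 0.1, -0.0]
gripper_width: 0.587
```

```bash
python3 -c "
from h import *
go((.40,-.2965,.47),np.pi)"
```

```text
t 1.1 travel [ -2.85 -11.41   0.02] yaw 0.0 rows 9.0 1.0
```

Request:
{"op": "servo_tool", "data": {
  "increments": [
    {"travel":[-0.3,-1.2,0]},
    {"travel":[-0.6,-2.5,0]},
    {"travel":[-0.9,-3.8,0]},
    {"travel":[-1.2,-5.1,0]},
    {"travel":[-1.5,-6.4,0]},
    {"travel":[-1.8,-7.7,0]},
    {"travel":[-2.1,-9,0]},
    {"travel":[-2.4,-10.2,0]},
    {"travel":[-2.7,-11,0]},
    {"travel":[-2.85,-11.4,0]},
    {"travel":[-2.85,-11.4,0]},
    {"travel":[-2.85,-11.4,0]}
  ]
}}

```text
validation failed for argument at $.in...
```

```bash
python3 -c "
from h import *
im,K,E=cam('wrist');np.savez('w1.npz',K=K,E=E);cv2.imwrite('pics/w1.png',im);print(manip.observe()['tool_pos'])
for p in((.4007,-.2965,.197),(.4007,-.2965,.15),(.4007,-.2965,.0)):print(proj(K,E,p))"
```

```text
[0.3167608  0.03889045 0.47075877]
[-85.40975886 296.1176704 ]
[-34.35434537 272.19988524]
[ 62.3034793  226.91886747]
```

View pics/w1.png

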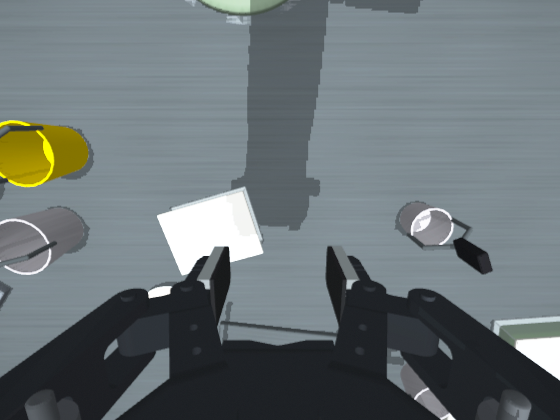

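The move was refused because every row needs a yaw, so this picture is from midway. It shows the loose small pail's rim at (432,227) with its block at (473,255), and the punnet at (212,230).

Request:
{"op": "servo_tool", "data": {
  "increments": [
    {"travel":[-0.3,-1.2,0],"yaw":0},
    {"travel":[-0.6,-2.5,0],"yaw":0},
    {"travel":[-0.9,-3.8,0],"yaw":0},
    {"travel":[-1.2,-5.1,0],"yaw":0},
    {"travel":[-1.5,-6.4,0],"yaw":0},
    {"travel":[-1.8,-7.7,0],"yaw":0},
    {"travel":[-2.1,-9,0],"yaw":0},
    {"travel":[-2.4,-10.2,0],"yaw":0},
    {"travel":[-2.7,-11,0],"yaw":0},
    {"travel":[-2.85,-11.2,0],"yaw":0},
    {"travel":[-2.85,-11.2,0],"yaw":0},
    {"travel":[-2.85,-11.2,0],"yaw":0}
  ]
}}

```text
time: 2.15
tool_pos: [0.4005, -0.2877, 0.4701]
tcp_rot: [3.14, -0.001, 3.141]
contact_force: [0.4, 0.3, -0.2]
gripper_width: 0.584
```

```bash
python3 -c "
from h import *
im,K,E=cam('wrist');np.savez('w2.npz',K=K,E=E);cv2.imwrite('pics/w2.png',im);print(manip.observe()['tool_pos'])
for p in((.4007,-.2965,.197),(.4007,-.2965,.15),(.4007,-.2965,.0)):print(proj(K,E,p))"
```

```text
[ 0.40034483 -0.28719746  0.470328  ]
[267.46085537 209.15882106]
[268.93737823 196.62652081]
[271.63002389 173.77212079]
```

View pics/w2.png

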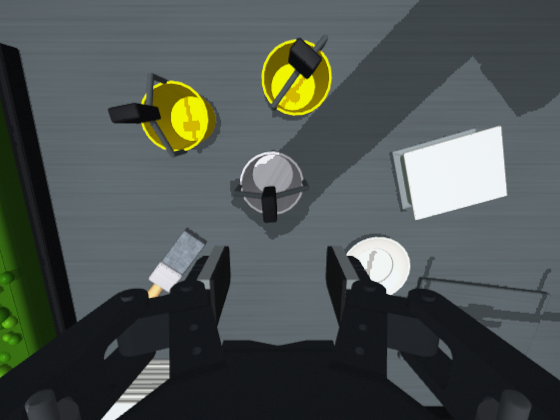

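The steel large pail shows its arch shoulders at (235,188) and (307,185), and its block top around (270,213).

```bash
python3 -c "
from h import *
im=cv2.imread('pics/w2.png');w=np.load('w2.npz');K,E=w['K'],w['E']
m=cv2.inRange(im,(0,0,0),(45,45,45));n,l,st,c=cv2.connectedComponentsWithStats(m[150:235,225:315])
for i in range(1,n):
  if st[i,4]>20:print(st[i]+[225,150,0,0,0],c[i]+[225,150])
a,b=plane(K,E,(235,188),.116),plane(K,E,(307,185),.116);print(a,b,(a+b)/2,np.degrees(np.arctan2(a[0]-b[0],b[1]-a[1])))
print(plane(K,E,(270,215),.197))
cv2.imwrite('pics/w2c.png',cv2.resize(im[140:240,220:320],None,fx=5,fy=5,interpolation=cv2.INTER_CUBIC))
"
```

```text
[261 187  16  36 479] [269.06680585 204.53444676]
[ 0.39874312 -0.3355808   0.116     ] [ 0.39533201 -0.2546624   0.116     ] [ 0.39703756 -0.2951216   0.116     ] 2.4138725156717356
[ 0.40595612 -0.29434924  0.197     ]
```

View pics/w2c.png

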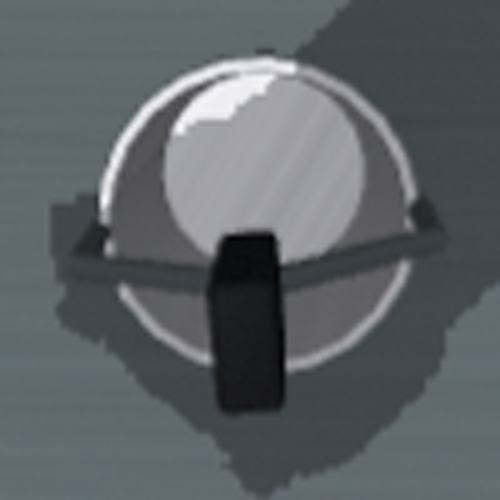

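```bash
python3 -c "
from h import *
w=np.load('w2.npz');p=plane(w['K'],w['E'],(269.8,209.4),.197);print(p,manip.pinch_z)
go((p[0],p[1],.178+.155),np.pi+.042)"
```

```text
[ 0.40091654 -0.29448687  0.197     ] 0.1547
t 2.2 travel [-0.02 -0.25  4.58] yaw -2.4 rows 4.0 1.0
```

Request:
{"op": "servo_tool", "data": {
  "increments": [
    {"travel":[0,-0.25,1],"yaw":-2.4},
    {"travel":[0,-0.25,2],"yaw":-2.4},
    {"travel":[0,-0.25,3],"yaw":-2.4},
    {"travel":[0,-0.25,4],"yaw":-2.4},
    {"travel":[0,-0.25,4.6],"yaw":-2.4},
    {"travel":[0,-0.25,4.6],"yaw":-2.4},
    {"travel":[0,-0.25,4.6],"yaw":-2.4}
  ]
}}

```text
time: 2.78
tool_pos: [0.4003, -0.2944, 0.3327]
tcp_rot: [3.14, -0.001, -3.098]
contact_force: [-0.3, 0.7, 0.6]
gripper_width: 0.588
```

Request:
{"op": "servo_tool", "data": {
  "increments": [
    {"travel":[0,0,0],"yaw":0},
    {"travel":[0,0,0],"yaw":0},
    {"travel":[0,0,0],"yaw":0},
    {"travel":[0,0,0],"yaw":0},
    {"travel":[0,0,0],"yaw":0},
    {"travel":[0,0,0],"yaw":0},
    {"travel":[0,0,-0.5],"yaw":0},
    {"travel":[0,0,-1],"yaw":0},
    {"travel":[0,0,-1],"yaw":0}
  ],
  "hand": 2,
  "force": 50
}}

```text
time: 3.53
tool_pos: [0.4011, -0.2966, 0.3651]
tcp_rot: [-3.139, 0.003, -3.1]
contact_force: [-0.6, -0.9, -2.9]
gripper_width: 0.135
```

```bash
python3 -c "
from h import *
print(manip.observe()['tool_pos'],manip.observe()['contact_force'],manip.observe()['gripper_width'])
im,K,E=cam('wrist');cv2.imwrite('pics/w3.png',im)
go((.43,-.16,.49),np.pi-.122)"
```

```text
[ 0.40113777 -0.29658428  0.36505608] [-0.56845826 -0.94281558 -2.92565044] 0.13487849681271502
t 3.58 travel [-1.16  4.49 -4.21] yaw 9.4 rows 5.0 2.0
```

View pics/w3.png

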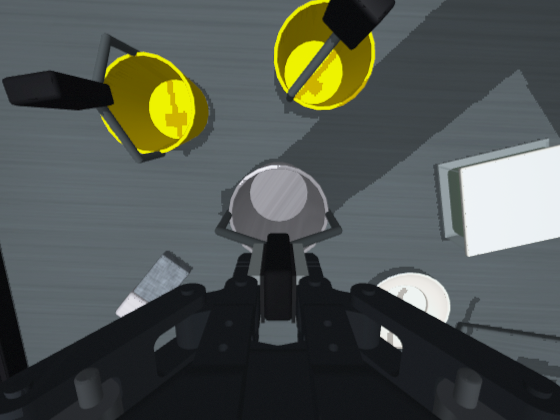

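Grip is good: the steel pail is lifted and reads 2.9 N. Next I raise it and go to a waypoint in front of the right outer peg.

```bash
python3 -c "
from h import *
go((.4575,-.128,.487),np.pi-.122)"
```

```text
t 3.58 travel [-2.12  5.52 -4.11] yaw 9.4 rows 6.0 2.0
```

Request:
{"op": "servo_tool", "data": {
  "increments": [
    {"travel":[0,0,-1],"yaw":0},
    {"travel":[0,0,-2],"yaw":2},
    {"travel":[-0.2,0.5,-3],"yaw":4},
    {"travel":[-0.5,1.3,-4],"yaw":6},
    {"travel":[-0.9,2.2,-4.1],"yaw":8},
    {"travel":[-1.3,3.2,-4.1],"yaw":9.4},
    {"travel":[-1.7,4.2,-4.1],"yaw":9.4},
    {"travel":[-1.9,5,-4.1],"yaw":9.4},
    {"travel":[-2.1,5.4,-4.1],"yaw":9.4},
    {"travel":[-2.1,5.5,-4.1],"yaw":9.4},
    {"travel":[-2.1,5.5,-4.1],"yaw":9.4},
    {"travel":[-2.1,5.5,-4.1],"yaw":9.4}
  ]
}}

```text
time: 4.58
tool_pos: [0.4565, -0.1288, 0.485]
tcp_rot: [-3.141, -0.001, 3.019]
contact_force: [-0.3, -0.4, -2.9]
gripper_width: 0.133
```

Run:
```python
from h import *
s=manip.observe();print(s['tool_pos'],s['tcp_rot'])
a,K,E=cam('top');b,K2,E2=cam('side');cv2.imwrite('pics/t4.png',a);cv2.imwrite('pics/s4.png',b)
e=s['tool_pos']-[0,0,.192];print(proj(K,E,e),proj(K2,E2,e),proj(K,E,(.5567,-.1405,.261)),proj(K2,E2,(.5567,-.1405,.261)))
f=lambda im,x0,y0:cv2.resize(im[y0:y0+120,x0:x0+80],(400,600),interpolation=cv2.INTER_CUBIC)
cv2.imwrite('pics/c4.png',np.hstack([f(a,275,130),f(b,275,130)]))
```

```text
[ 0.45650662 -0.12877984  0.48497979] [-3.14123279e+00 -1.16415589e-03  3.01895866e+00]
[316.80349993 206.13827684] [289.5367617  183.10030888] [319.28922128 175.12669728] [330.71423934 190.2942616 ]
```

View pics/c4.png

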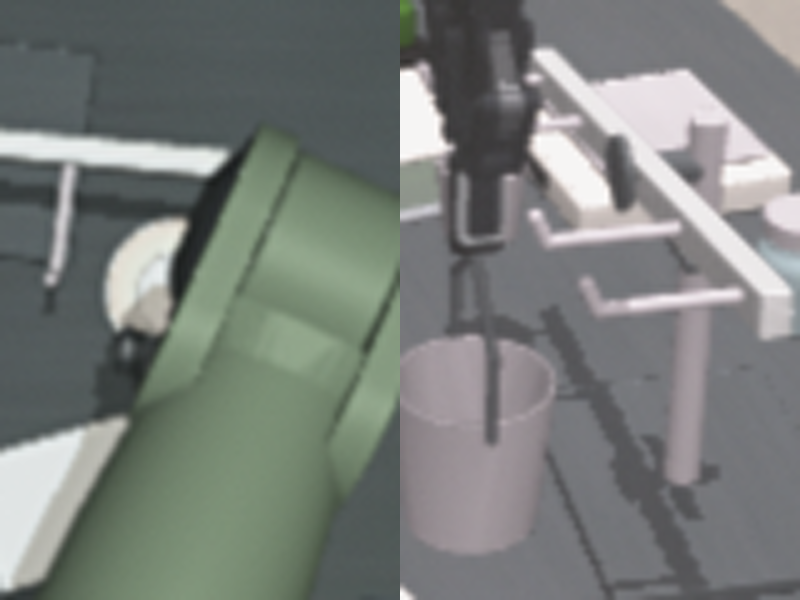

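Side view: the tip corner of the peg is at (314.6,191.6) and the eye projects to (289.5,183.1), above the tip and lined up with it. Inserting over the peg, then lowering slowly.

```bash
python3 -c "
from h import *
go((.5567,-.1405,.487),np.pi-.122)"
```

```text
t 4.68 travel [-3.36  0.04 -0.06] yaw -0.1 rows 3.0 1.0
```

Request:
{"op": "servo_tool", "data": {
  "increments": [
    {"travel":[-0.5,0,0],"yaw":0},
    {"travel":[-1,0,0],"yaw":0},
    {"travel":[-1.5,0,0],"yaw":0},
    {"travel":[-2,0,0],"yaw":0},
    {"travel":[-2.5,0,0],"yaw":0},
    {"travel":[-3,0,0],"yaw":0},
    {"travel":[-3.35,0,0],"yaw":0},
    {"travel":[-3.35,0,0],"yaw":0},
    {"travel":[-3.35,0,0.2],"yaw":0},
    {"travel":[-3.35,0,0.4],"yaw":0},
    {"travel":[-3.35,0,0.4],"yaw":0}
  ]
}}

```text
time: 5.6
tool_pos: [0.5554, -0.1409, 0.4719]
tcp_rot: [3.141, -0.003, 3.018]
contact_force: [-1.0, -0.0, -3.3]
gripper_width: 0.136
```

Run:
```python
from h import *
s=manip.observe();print(s['tool_pos'],s['tcp_rot'])
b,K2,E2=cam('side')
cv2.imwrite('pics/c5.png',cv2.resize(b[110:270,265:385],(600,800)[::1],interpolation=cv2.INTER_CUBIC)[:600])
```

```text
[ 0.5553695  -0.14090501  0.47190698] [ 3.14097687e+00 -3.02425912e-03  3.01832240e+00]
```

View pics/c5.png

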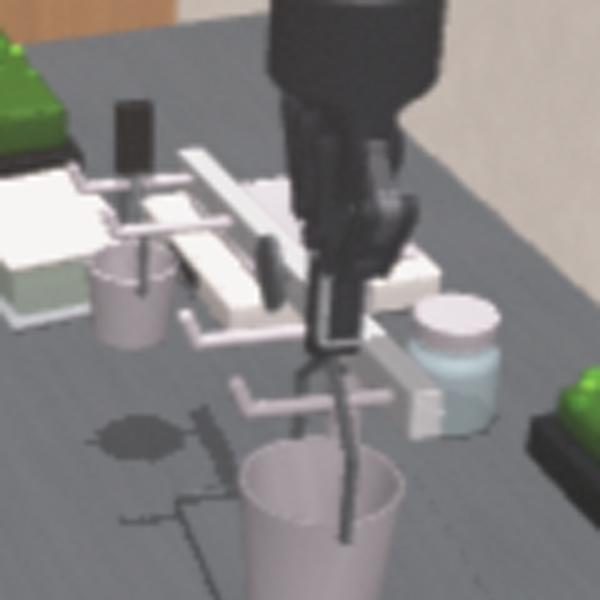

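The peg passes between the arch legs, with its tip corner in front of them. Lowering now.

Request:
{"op": "servo_tool", "data": {
  "increments": [
    {"travel":[0,0,0.1],"yaw":0},
    {"travel":[0,0,0.2],"yaw":0},
    {"travel":[0,0,0.3],"yaw":0},
    {"travel":[0,0,0.4],"yaw":0},
    {"travel":[0,0,0.5],"yaw":0},
    {"travel":[0,0,0.6],"yaw":0},
    {"travel":[0,0,0.7],"yaw":0},
    {"travel":[0,0,0.8],"yaw":0},
    {"travel":[0,0,0.9],"yaw":0},
    {"travel":[0,0,1.0],"yaw":0},
    {"travel":[0,0,1.0],"yaw":0},
    {"travel":[0,0,1.0],"yaw":0}
  ]
}}

```text
time: 6.65
tool_pos: [0.5564, -0.1406, 0.4435]
tcp_rot: [3.141, -0.0, 3.019]
contact_force: [0.3, 1.8, -1.4]
gripper_width: 0.132
```

Request:
{"op": "servo_tool", "data": {
  "increments": [
    {"travel":[0,0,0.1],"yaw":0},
    {"travel":[0,0,0.2],"yaw":0},
    {"travel":[0,0,0.3],"yaw":0},
    {"travel":[0,0,0.4],"yaw":0},
    {"travel":[0,0,0.5],"yaw":0},
    {"travel":[0,0,0.6],"yaw":0},
    {"travel":[0,0,0.7],"yaw":0},
    {"travel":[0,0,0.8],"yaw":0},
    {"travel":[0,0,0.8],"yaw":0},
    {"travel":[0,0,0.8],"yaw":0},
    {"travel":[0,0,0.8],"yaw":0},
    {"travel":[0,0,0.8],"yaw":0}
  ]
}}

```text
time: 7.65
tool_pos: [0.5564, -0.1409, 0.4198]
tcp_rot: [-3.141, -0.0, 3.019]
contact_force: [-1.5, -5.3, -1.2]
gripper_width: 0.133
```

Request:
{"op": "servo_tool", "data": {
  "increments": [
    {"travel":[0,-0.1,0],"yaw":0},
    {"travel":[0,-0.12,0.1],"yaw":0},
    {"travel":[0,-0.12,0.2],"yaw":0},
    {"travel":[0,-0.12,0.25],"yaw":0},
    {"travel":[0,-0.12,0.25],"yaw":0},
    {"travel":[0,-0.12,0.25],"yaw":0},
    {"travel":[0,-0.12,0.25],"yaw":0}
  ]
}}

```text
time: 8.23
tool_pos: [0.5561, -0.1433, 0.412]
tcp_rot: [3.139, -0.0, 3.02]
contact_force: [1.1, 6.3, -0.5]
gripper_width: 0.134
```

Request:
{"op": "servo_tool", "data": {
  "increments": [
    {"travel":[0,0.03,0.05],"yaw":0},
    {"travel":[0,0.05,0.05],"yaw":0},
    {"travel":[0,0.05,0.05],"yaw":0},
    {"travel":[0,0.05,0.05],"yaw":0}
  ]
}}

```text
time: 8.57
tool_pos: [0.5562, -0.1427, 0.4107]
tcp_rot: [3.141, -0.0, 3.019]
contact_force: [0.3, 3.8, -0.7]
gripper_width: 0.129
```

Request:
{"op": "servo_tool", "data": {
  "increments": [
    {"travel":[0,0,0],"yaw":0},
    {"travel":[0,0,0],"yaw":0},
    {"travel":[0,0,0],"yaw":0},
    {"travel":[0,0,0],"yaw":0},
    {"travel":[0,0,0],"yaw":0},
    {"travel":[0,0,0],"yaw":0},
    {"travel":[0,0,0],"yaw":0},
    {"travel":[0,0,0],"yaw":0}
  ],
  "hand": 40
}}

```text
time: 9.23
tool_pos: [0.5562, -0.1429, 0.4107]
tcp_rot: [-3.141, -0.0, 3.019]
contact_force: [-0.3, 0.1, 0.2]
gripper_width: 0.467
```

Run:
```python
from h import *
b,K2,E2=cam('side')
cv2.imwrite('pics/c6.png',cv2.resize(b[110:290,265:385],(533,800),interpolation=cv2.INTER_CUBIC)[:600])
```

```text
(no output)
```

View pics/c6.png

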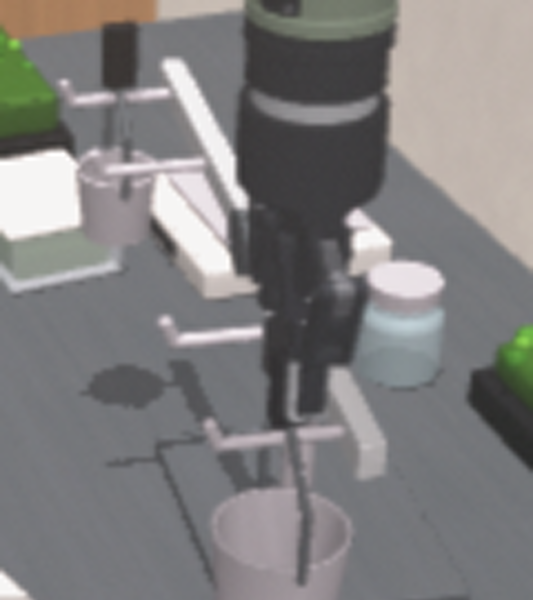

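The large pail hangs free on the right outer peg with its tip at about (211,440) in the crop, and the bar is now tipped slightly the other way. I retreat upward and move on to the small pail.

Request:
{"op": "servo_tool", "data": {
  "increments": [
    {"travel":[0,0,-0.4],"yaw":0},
    {"travel":[0,0,-0.9],"yaw":0},
    {"travel":[0,0,-1.5],"yaw":0},
    {"travel":[0,0,-2.2],"yaw":0},
    {"travel":[0,0,-3],"yaw":0},
    {"travel":[0,0,-3],"yaw":0}
  ]
}}

```text
time: 9.78
tool_pos: [0.5568, -0.143, 0.5055]
tcp_rot: [-3.14, 0.007, 3.019]
contact_force: [-0.2, 0.1, 0.2]
gripper_width: 0.471
```

```bash
python3 -c "
from h import *
go((.385,.252,.45),np.pi)"
```

```text
t 9.78 travel [ 7.3  12.37  1.78] yaw -7.0 rows 11.0 1.0
```

Request:
{"op": "servo_tool", "data": {
  "increments": [
    {"travel":[0.7,0.6,0],"yaw":-2},
    {"travel":[1.5,1.5,0],"yaw":-4},
    {"travel":[2.3,2.6,0],"yaw":-7},
    {"travel":[3,3.8,0],"yaw":-7},
    {"travel":[3.7,5,0],"yaw":-7},
    {"travel":[4.4,6.2,0],"yaw":-7},
    {"travel":[5,7.4,0.2],"yaw":-7},
    {"travel":[5.6,8.6,0.5],"yaw":-7},
    {"travel":[6.2,9.8,0.9],"yaw":-7},
    {"travel":[6.8,11,1.3],"yaw":-7},
    {"travel":[7.2,12,1.6],"yaw":-7},
    {"travel":[7.3,12.4,1.8],"yaw":-7}
  ]
}}

```text
time: 10.78
tool_pos: [0.3822, 0.2561, 0.4456]
tcp_rot: [3.141, -0.001, -3.137]
contact_force: [0.3, -0.4, -0.5]
gripper_width: 0.466
```

Request:
{"op": "servo_tool", "data": {
  "increments": [
    {"travel":[0,0,0],"yaw":0},
    {"travel":[0,0,0],"yaw":0}
  ]
}}

```text
time: 10.95
tool_pos: [0.3838, 0.2536, 0.4462]
tcp_rot: [-3.141, -0.001, -3.14]
contact_force: [-0.9, -0.2, -0.5]
gripper_width: 0.471
```

```bash
python3 -c "
from h import *
print(manip.observe()['tool_pos'],manip.observe()['tcp_rot'])
im,K,E=cam('wrist');np.savez('w7.npz',K=K,E=E);cv2.imwrite('pics/w7.png',im)
c=proj(K,E,(.385,.2555,.1));x,y=(c-50).astype(int);print(x,y)
cv2.imwrite('pics/w7c.png',cv2.resize(im[y:y+100,x:x+100],None,fx=6,fy=6,interpolation=cv2.INTER_CUBIC))
"
```

```text
[0.38379948 0.25358605 0.44617778] [-3.14067487e+00 -8.48633139e-04 -3.13988850e+00]
230 141
```

View pics/w7c.png

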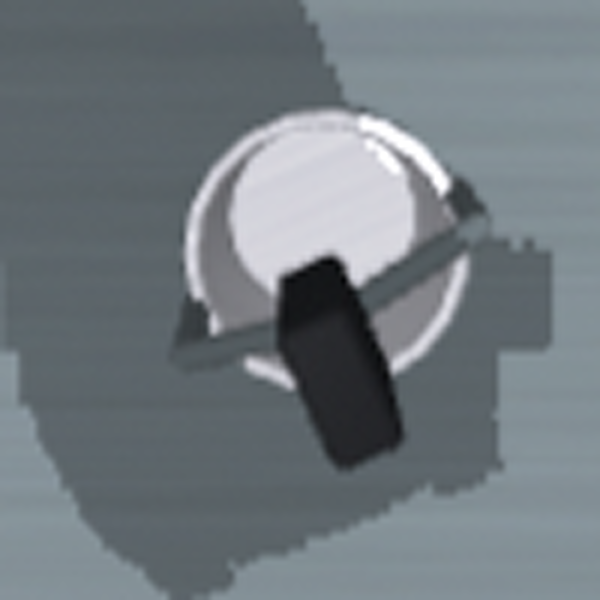

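The small pail's block top is centred at crop (344,391), which is px (287.3,206.2), and its arch is turned about 24°.

```bash
python3 -c "
from h import *
w=np.load('w7.npz');p=plane(w['K'],w['E'],(287.3,206.2),.162);print(p)
a,b=[plane(w['K'],w['E'],(230+x/6,141+y/6),.09) for x,y in((185,350),(478,225))];print((a+b)/2,np.degrees(np.arctan2(a[0]-b[0],b[1]-a[1])),np.linalg.norm(a-b))
go((p[0],p[1],.143+.155),np.pi+np.radians(23.7))"
```

```text
[0.38449927 0.26151223 0.162     ]
[0.38383049 0.26110713 0.09      ] 23.691751767346677 0.06021672576501399
t 11.0 travel [-0.01  0.29  4.95] yaw -23.7 rows 4.0 4.0
```

Request:
{"op": "servo_tool", "data": {
  "increments": [
    {"travel":[0,0.2,0.3],"yaw":-6},
    {"travel":[0,0.25,0.6],"yaw":-12},
    {"travel":[0,0.25,1],"yaw":-18},
    {"travel":[0,0.25,1.8],"yaw":-23.7},
    {"travel":[0,0.25,2.8],"yaw":-23.7},
    {"travel":[0,0.25,3.8],"yaw":-23.7},
    {"travel":[0,0.25,4.6],"yaw":-23.7},
    {"travel":[0,0.25,4.95],"yaw":-23.7},
    {"travel":[0,0.25,4.95],"yaw":-23.7},
    {"travel":[0,0.25,4.95],"yaw":-23.7}
  ]
}}

```text
time: 11.83
tool_pos: [0.3848, 0.2597, 0.2984]
tcp_rot: [-3.141, -0.001, -2.73]
contact_force: [1.2, 0.2, 0.2]
gripper_width: 0.468
```

```bash
python3 -c "
from h import *
s=manip.observe();print(s['tool_pos'],s['tcp_rot'],s['contact_force'])"
```

```text
[0.38484685 0.25969263 0.29837141] [-3.14134939e+00 -5.66461274e-04 -2.73036965e+00] [1.16635923 0.23458218 0.19987128]
```

Request:
{"op": "servo_tool", "data": {
  "increments": [
    {"travel":[0,0,0],"yaw":0},
    {"travel":[0,0,0],"yaw":0},
    {"travel":[0,0,0],"yaw":0},
    {"travel":[0,0,0],"yaw":0},
    {"travel":[0,0,0],"yaw":0},
    {"travel":[0,0,0],"yaw":0},
    {"travel":[0,0,-0.5],"yaw":0},
    {"travel":[0,0,-1],"yaw":0},
    {"travel":[0,0,-1],"yaw":0}
  ],
  "hand": 2
}}

```text
time: 12.58
tool_pos: [0.385, 0.2611, 0.3304]
tcp_rot: [-3.142, 0.004, -2.728]
contact_force: [0.4, -0.6, -1.4]
gripper_width: 0.135
```

```bash
python3 -c "
from h import *
go((.4938,.167,.46),np.pi-.122)"
```

```text
t 12.58 travel [-2.08 -4.33 -4.31] yaw 30.7 rows 5.0 5.0
```

Request:
{"op": "servo_tool", "data": {
  "increments": [
    {"travel":[0,0,-0.6],"yaw":3},
    {"travel":[0,0,-1.4],"yaw":7},
    {"travel":[0,-0.2,-2.3],"yaw":12},
    {"travel":[-0.2,-0.7,-3.2],"yaw":17},
    {"travel":[-0.5,-1.4,-4],"yaw":22},
    {"travel":[-0.9,-2.2,-4.3],"yaw":27},
    {"travel":[-1.3,-3,-4.3],"yaw":30.7},
    {"travel":[-1.7,-3.7,-4.3],"yaw":30.7},
    {"travel":[-2,-4.2,-4.3],"yaw":30.7},
    {"travel":[-2.1,-4.3,-4.3],"yaw":30.7},
    {"travel":[-2.1,-4.3,-4.3],"yaw":30.7},
    {"travel":[-2.1,-4.3,-4.3],"yaw":30.7}
  ]
}}

```text
time: 13.58
tool_pos: [0.4933, 0.168, 0.4564]
tcp_rot: [-3.141, -0.002, 3.019]
contact_force: [-0.2, 0.1, -2.1]
gripper_width: 0.132
```

Run:
```python
from h import *
s=manip.observe();print(s['tool_pos'],s['tcp_rot'])
a,K,E=cam('top');b,K2,E2=cam('side');cv2.imwrite('pics/t8.png',a);cv2.imwrite('pics/s8.png',b)
e=s['tool_pos']-[0,0,.192];q=np.array((.593,.155,.234));tip=q+.039*np.array((-.992,.122,0))
for p in(e,q,tip):print(proj(K,E,p),proj(K2,E2,p))
f=lambda im,x0,y0:cv2.resize(im[y0:y0+100,x0:x0+66],(396,600),interpolation=cv2.INTER_CUBIC)
cv2.imwrite('pics/c8.png',np.hstack([f(a,190,130),f(b,265,110)]))
```

```text
[0.49327221 0.16802942 0.45636699] [-3.14147403e+00 -1.90628086e-03  3.01914069e+00]
[219.84283202 195.24828647] [266.5463602  140.69609272]
[225.49127966 165.30309208] [300.29896856 147.26718139]
[223.86391175 177.32429243] [287.39318531 148.45865757]
```

View pics/c8.png

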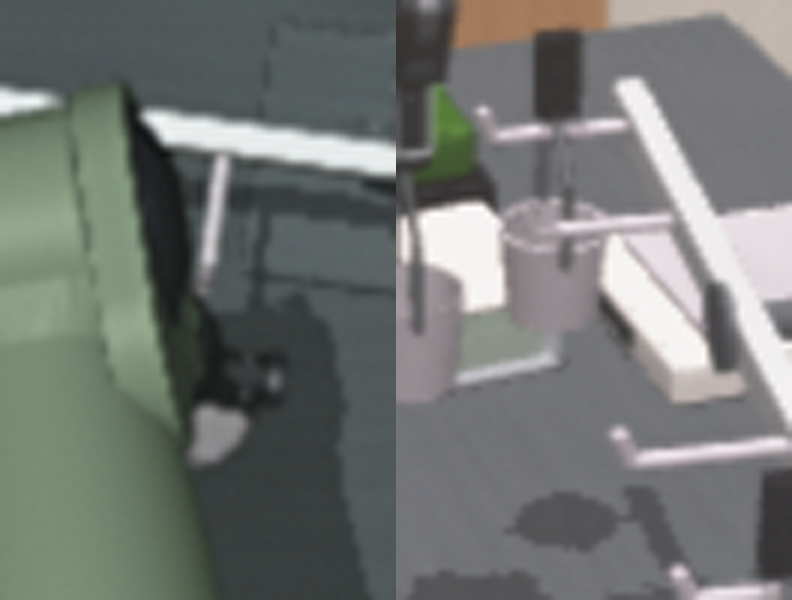

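The left inner peg runs from (227,156) to (224,178) in the top view, within about 1 px of the prediction. In the side view the tip blends into the hung pail's rim, so its depth there is unsure. Inserting.

Request:
{"op": "servo_tool", "data": {
  "increments": [
    {"travel":[-0.5,0,0],"yaw":0},
    {"travel":[-1,0,0],"yaw":0},
    {"travel":[-1.5,0,0],"yaw":0},
    {"travel":[-2,0,0],"yaw":0},
    {"travel":[-2.5,0,0],"yaw":0},
    {"travel":[-3,0,0],"yaw":0},
    {"travel":[-3.35,0,0],"yaw":0},
    {"travel":[-3.35,0,0],"yaw":0},
    {"travel":[-3.35,0,0],"yaw":0}
  ]
}}

```text
time: 14.43
tool_pos: [0.593, 0.1562, 0.4568]
tcp_rot: [-3.142, -0.001, 3.02]
contact_force: [-0.7, 0.3, -2.2]
gripper_width: 0.132
```

Request:
{"op": "servo_tool", "data": {
  "increments": [
    {"travel":[0,0,0.1],"yaw":0},
    {"travel":[0,0,0.2],"yaw":0},
    {"travel":[0,0,0.3],"yaw":0},
    {"travel":[0,0,0.4],"yaw":0},
    {"travel":[0,0,0.5],"yaw":0},
    {"travel":[0,0,0.6],"yaw":0},
    {"travel":[0,0,0.7],"yaw":0},
    {"travel":[0,0,0.8],"yaw":0},
    {"travel":[0,0,0.9],"yaw":0},
    {"travel":[0,0,0.95],"yaw":0},
    {"travel":[0,0,0.95],"yaw":0},
    {"travel":[0,0,0.95],"yaw":0}
  ]
}}

```text
time: 15.43
tool_pos: [0.5935, 0.1555, 0.4286]
tcp_rot: [-3.142, -0.0, 3.019]
contact_force: [-0.1, 0.9, -1.2]
gripper_width: 0.134
```

Request:
{"op": "servo_tool", "data": {
  "increments": [
    {"travel":[0,0,0.05],"yaw":0},
    {"travel":[0,0,0.1],"yaw":0},
    {"travel":[0,0,0.15],"yaw":0},
    {"travel":[0,0,0.2],"yaw":0},
    {"travel":[0,0,0.2],"yaw":0},
    {"travel":[0,0,0.2],"yaw":0}
  ]
}}

```text
time: 15.93
tool_pos: [0.5935, 0.1555, 0.4226]
tcp_rot: [-3.142, -0.0, 3.019]
contact_force: [-0.3, 0.2, -0.5]
gripper_width: 0.134
```

Request:
{"op": "servo_tool", "data": {
  "increments": [
    {"travel":[0,0,0.05],"yaw":0},
    {"travel":[0,0,0.05],"yaw":0},
    {"travel":[0,0,0.05],"yaw":0}
  ]
}}

```text
time: 16.18
tool_pos: [0.5935, 0.1556, 0.4212]
tcp_rot: [3.142, 0.0, 3.019]
contact_force: [-0.4, 0.1, -0.2]
gripper_width: 0.135
```

Request:
{"op": "servo_tool", "data": {
  "increments": [
    {"travel":[0,0,0],"yaw":0},
    {"travel":[0,0,0],"yaw":0},
    {"travel":[0,0,0],"yaw":0},
    {"travel":[0,0,0],"yaw":0},
    {"travel":[0,0,0],"yaw":0},
    {"travel":[0,0,0],"yaw":0},
    {"travel":[0,0,0],"yaw":0},
    {"travel":[0,0,0],"yaw":0},
    {"travel":[0,0,0],"yaw":0}
  ],
  "hand": 40
}}

```text
time: 16.93
tool_pos: [0.5935, 0.1555, 0.4212]
tcp_rot: [3.142, 0.0, 3.019]
contact_force: [0.1, 0.3, -0.5]
gripper_width: 0.466
```

Request:
{"op": "servo_tool", "data": {
  "increments": [
    {"travel":[0,0,-0.4],"yaw":0},
    {"travel":[0,0,-0.9],"yaw":0},
    {"travel":[0,0,-1.5],"yaw":0},
    {"travel":[0,0,-2.2],"yaw":0},
    {"travel":[0,0,-3],"yaw":0},
    {"travel":[0.5,0,-3.4],"yaw":0},
    {"travel":[1.2,0,-3.4],"yaw":0},
    {"travel":[2.1,0,-3.4],"yaw":0},
    {"travel":[3.2,0,-3.4],"yaw":0},
    {"travel":[4.3,0,-3.4],"yaw":0},
    {"travel":[5,0,-3.4],"yaw":0},
    {"travel":[5,0,-3.4],"yaw":0}
  ]
}}

```text
time: 17.93
tool_pos: [0.441, 0.1743, 0.524]
tcp_rot: [3.141, -0.001, 3.021]
contact_force: [-1.1, 0.7, 0.2]
gripper_width: 0.466
```

Request:
{"op": "servo_tool", "data": {
  "increments": [
    {"travel":[0.5,0.5,0],"yaw":0},
    {"travel":[1,1.2,0],"yaw":0},
    {"travel":[1.5,2,0],"yaw":0},
    {"travel":[2,3,0],"yaw":0},
    {"travel":[2,4,0],"yaw":0},
    {"travel":[2,5,0],"yaw":0},
    {"travel":[2,5.5,0],"yaw":0},
    {"travel":[2,5.5,0],"yaw":0},
    {"travel":[2,5.5,0],"yaw":0},
    {"travel":[2,5.5,0],"yaw":0},
    {"travel":[2,5.5,0],"yaw":0},
    {"travel":[2,5.5,0],"yaw":0}
  ]
}}

```text
time: 18.93
tool_pos: [0.4054, 0.344, 0.5234]
tcp_rot: [3.142, 0.0, 3.018]
contact_force: [0.2, 0.8, 0.6]
gripper_width: 0.471
```

Run:
```python
from h import *
print(manip.observe()['time'],manip.observe()['tool_pos'],manip.observe()['contact_force'])
a,K,E=cam('top');b,K2,E2=cam('side')
for n,im in(('top',a),('side',b)):cv2.imwrite(f'pics/{n}9.png',im)
f=lambda im,x0,y0,w,h,S:cv2.resize(im[y0:y0+h,x0:x0+w],S,interpolation=cv2.INTER_CUBIC)
cv2.imwrite('pics/c9.png',np.hstack([f(b,265,100,120,180,(400,600)),f(a,180,135,160,120,(400,300)).repeat(1,0) if 0 else np.vstack([f(a,180,135,160,120,(400,300)),f(a,180,135,160,120,(400,300))])]))
# expected pixels of the blocks' tops when hung, and bar ends when level
c=np.array((.5805,.0547,.225));y=np.array((.121,.9926,0))
for n,r,h in(('RO',-.2,.056),('LI',.1,.056),('LO',.2,.056)):print(n,proj(K,E,c+r*y+[0,0,h-.023]),proj(K2,E2,c+r*y+[0,0,h-.023]))
```

```text
18.9333 [0.40541233 0.34403784 0.52341733] [0.2194853  0.84427596 0.62724744]
RO [320.25808692 175.41410042] [331.05614733 192.08719632]
LI [224.96695082 163.97369671] [300.50353553 139.95367218]
LO [193.29806776 160.17161373] [292.69912137 126.63659092]
```

The picture limit is reached, so I'll check numerically: triangulate the three black blocks and measure the bar ends.

Run:
```python
from h import *
t=np.load("top.npz");s=np.load("side.npz")
a=cv2.imread('pics/top9.png');b=cv2.imread('pics/side9.png')
def blob(im,c,r,th=60,mn=8):
    x0,y0=int(c[0]-r),int(c[1]-r);m=cv2.inRange(im[y0:y0+2*r,x0:x0+2*r],(0,0,0),(th,)*3)
    n,l,st,ce=cv2.connectedComponentsWithStats(m)
    return [(ce[i].round(1)+[x0,y0],int(st[i,4]),st[i,2:4].tolist()) for i in range(1,n) if st[i,4]>=mn]
for n,ct,cs in(('RO',(320.3,175.4),(331,192.1)),('LI',(225,164),(300.5,140)),('LO',(193.3,160.2),(292.7,126.6))):
    A=blob(a,ct,12,45);B=blob(b,cs,15,50);print(n,A,B)
    for x in A:
        for y in B:
            p,e=tri(ray(t['K'],t['E'],x[0]),ray(s['K'],s['E'],y[0]))
            if e<.008:print('   ',p.round(3),e.round(4))
# bar top: white strip ends in the side view
for nm,im in(('before','pics/side0.png'),('now','pics/side9.png')):
    g=cv2.imread(im);print(nm)
    for r in range(128,200,6):
        row=g[r,290:375].min(1);w=np.where(row>200)[0];print(r,(w[[0,-1]]+290) if len(w) else None,end='; ')
c,K,E=cam('side');print(np.abs(c.astype(int)-b).max(2)[100:290,265:385].max(), manip.observe()['time'])
```

```text
RO [] []
LI [(array([224.3, 163.5]), 30, [6, 8])] []
LO [(array([192.5, 161.2]), 40, [6, 9])] []
before
128 None; 134 None; 140 [301 305]; 146 [307 334]; 152 [295 340]; 158 [300 346]; 164 [305 352]; 170 [310 361]; 176 [310 359]; 182 [341 347]; 188 [335 352]; 194 None; now
128 [304 305]; 134 [306 308]; 140 [308 312]; 146 [312 334]; 152 [302 340]; 158 [304 346]; 164 [308 352]; 170 [310 361]; 176 [330 359]; 182 [312 338]; 188 [337 342]; 194 [341 346]; 4 19.0833
```

Run:
```python
from h import *
t=np.load("top.npz");s=np.load("side.npz")
a=cv2.imread('pics/top9.png');b=cv2.imread('pics/side9.png')
def blob(im,c,r,th):
    x0,y0=int(c[0]-r),int(c[1]-r);m=cv2.inRange(im[y0:y0+2*r,x0:x0+2*r].max(2),0,th)
    n,l,st,ce=cv2.connectedComponentsWithStats(m);return [(ce[i]+[x0,y0],st[i,4],st[i,2:4]) for i in range(1,n) if st[i,4]>=12]
for n,ct,cs in(('RO',(320.3,175.4),(331,192.1)),('LI',(225,164),(300.5,140)),('LO',(193.3,160.2),(292.7,126.6))):
    A=blob(a,ct,14,55);B=blob(b,cs,16,68);print(n,[(x[0].round(1),x[1]) for x in A],[(y[0].round(1),y[1],y[2]) for y in B])
    for x in A:
        for y in B:
            p,e=tri(ray(t['K'],t['E'],x[0]),ray(s['K'],s['E'],y[0]))
            if e<.015:print('   ',p.round(3),e.round(4))
# bar top-front edge line, side view: fit bar strip columns in rows 128-140 and 186-200, compare with level/tilted prediction
c=np.array((.5805,.0547,.225));X=np.array((.992,-.122,0));Y=np.array((.122,.992,0))
for th in(-.18,-.05,0,.05,.09):
    out=[]
    for r in(-.22,.22):
        p=c+X*.047+Y*r*np.cos(th)+np.array([0,0,r*np.sin(th)+.012]);out+=[proj(s['K'],s['E'],p).round(1).tolist()]
    print(th,out)
for nm in('side0','s4','s8','side9'):
    g=cv2.imread(f'pics/{nm}.png').min(2);o=[]
    for r in(128,132,136,140,186,190,194,198,202,206):
        w=np.where(g[r,290:375]>190)[0]+290;o.append((r,w.min(),w.max()) if len(w) else r)
    print(nm,*o)
```

```text
RO [(array([319.4, 175. ]), np.int32(29))] [(array([330.3, 191.4]), np.int32(158), array([10, 18], dtype=int32))]
    [ 0.557 -0.141  0.258] 0.0018
LI [(array([224. , 163.6]), np.int32(42))] [(array([290.9, 128.4]), np.int32(68), array([ 7, 10], dtype=int32)), (array([300.1, 140.1]), np.int32(91), array([ 7, 15], dtype=int32))]
    [0.593 0.157 0.256] 0.0015
LO [(array([192.2, 161.1]), np.int32(48))] [(array([290.9, 126.8]), np.int32(90), array([ 7, 14], dtype=int32)), (array([300.1, 137.5]), np.int32(55), array([7, 9], dtype=int32)), (array([277.7, 139.9]), np.int32(14), array([5, 4], dtype=int32))]
    [0.601 0.257 0.257] 0.0016
-0.18 [[352.8, 186.8], [305.5, 141.0]]
-0.05 [[352.2, 197.8], [305.6, 132.4]]
0 [[351.9, 201.8], [305.6, 129.2]]
0.05 [[351.4, 205.6], [305.8, 125.9]]
0.09 [[351.0, 208.5], [305.9, 123.4]]
side0 128 132 136 (140, np.int64(301), np.int64(305)) (186, np.int64(311), np.int64(351)) (190, np.int64(316), np.int64(351)) 194 198 202 206
s4 128 132 136 (140, np.int64(302), np.int64(305)) (186, np.int64(345), np.int64(351)) (190, np.int64(320), np.int64(351)) (194, np.int64(348), np.int64(351)) 198 202 206
s8 (128, np.int64(304), np.int64(308)) (132, np.int64(306), np.int64(310)) (136, np.int64(308), np.int64(312)) (140, np.int64(310), np.int64(314)) (186, np.int64(305), np.int64(339)) (190, np.int64(337), np.int64(341)) (194, np.int64(338), np.int64(343)) (198, np.int64(340), np.int64(345)) (202, np.int64(342), np.int64(347)) (206, np.int64(336), np.int64(349))
side9 (128, np.int64(303), np.int64(305)) (132, np.int64(305), np.int64(307)) (136, np.int64(306), np.int64(310)) (140, np.int64(308), np.int64(312)) (186, np.int64(337), np.int64(341)) (190, np.int64(338), np.int64(344)) (194, np.int64(341), np.int64(346)) (198, np.int64(343), np.int64(349)) (202, np.int64(323), np.int64(351)) 206
```

All three blocks sit at z = 0.256–0.258, so the bar is level. Each is within a few mm of its peg's middle, and the scene is still. Handing in.

```bash
python3 -c "
from workcell import manip
print(manip.sign_off(),manip.observe()['time'])"
```

```text
the job is handed in; nothing more can be done
the job is handed in; nothing more can be done
```

The large steel pail hangs on the right outer peg and was hung first. The loose small pail hangs on the left inner peg, next to the one already there. The job was handed in at about 19 s of the 56 s allowed; the sign-off gives no verdict.

**Last checks (top and side views):**
- **Bar level:** the three black grip blocks were at z = 0.258, 0.256 and 0.257 m, which puts the tilt within about 0.01 rad.
- **Pail positions:** the large pail and the loose small pail were within about 5 mm of the middle of their pegs. The hung pail is also within about 5 mm of where its peg should be, worked out from the bar geometry.
- **At rest:** the side pictures at 18.9 s and 19.1 s showed no visible motion, and the arm was well clear of everything.

**Not confirmed:**
- **Final picture:** it could not be viewed because the 12-picture limit was reached, so these last checks are numeric only.
- **Side force:** about 6 N of sideways force showed on the wrist while I lowered the large pail. I corrected the position by a couple of millimetres, and it fell to near zero on release.
- **Bystanders:** the dish, punnet, tub and brush were not re-measured, but no move went close to them.

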